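# Load the paint-pot mixer and run it

### The job

Take the leftover tin out of the mixer's open front cup and stand it upright in the shallow tray, and load every paint pot on the bench into the mixer, upright and one to a cup: only the front cup is open, and the carrier turns by its black bar from click to click. When all the pots sit in cups under the clear cover and the front cup is empty, push the mix switch over towards its white mark, hold it there for about two seconds and let it spring back to the middle. Never push the switch the other way, and leave everything else on the bench as it stands.

Things in the scene. Friction and masses are not known exactly. Their poses are not given: they have to be found in the camera images.
- mixer: Grey rotary pot mixer, fixed; origin at bench level on the carrier axis, front (own -x) towards the robot. Round base 310 mm across, 30 mm high; motor column 175 mm high, 200 wide, at x 155 to 255 mm. A level rigid clear cover, underside 116 and top 121 mm up, spans x -55 to 160, y +-150 mm, leaving only the front cup open; a seated pot passes under it, an unseated one does not.
- carrier (a joint): Angle (rad) of the carrier, a disc with five open round cups; positive counter-clockwise from above, turns endlessly either way. A detent holds it at each fifth of a turn (0, +-1.257, +-2.513 ...), one cup at the front each time; turning takes up to about 0.12 N m plus drag, and past half-way (0.63 rad) it runs on to the next click by itself.
- bar (a point): Centre of the black bar handle on the carrier's axis, above the cover: 90 mm long (along its own x), 18 mm wide (own y), 30 mm high, its middle 145 mm above the bench. It turns with the carrier and at carrier angle 0 lies along the mixer's x.
- station0 (a point): The open front position: centre of the floor of the front cup when the carrier is at a click, 105 mm from the axis, 40 mm above the bench. Each cup is 68 mm across inside, 22 mm deep (rim 62 mm above the bench), wall 4 mm.
- station1 (a point): As station0 but one fifth of a turn on (counter-clockwise), under the cover.
- station2 (a point): Two fifths of a turn on from the front, under the cover.
- station3 (a point): Three fifths of a turn on from the front, under the cover.
- station4 (a point): Four fifths of a turn on from the front, under the cover.
- tin_mid (a point): Centre of the leftover tin, a plain steel can 58 mm in diameter and 66 mm high, about 0.1 kg; z is its axis. It starts standing in the front cup.
- tray: Shallow grey open tray, fixed, 170 mm (own x) by 150 mm (own y) outside, walls 5 mm thick and 40 mm high, floor 5 mm above the bench; origin at the centre of its underside.
- console: Grey switch console, fixed, 110 mm (own x) by 90 mm by 50 mm high; origin at the centre of its underside. The switch lever stands at its centre; a white diamond mark on its top lies on the +x side of the lever, the side away from the robot.
- toggle (a joint): Lean in rad of the mix switch lever, spring-centred at 0 (upright), positive towards the white mark (console +x), stops at +-0.5; pivot 52 mm above the bench, about 0.45 N m per rad, so some 4 N at the ball holds it at the stop. It recentres by itself when let go.
- toggle_tip (a point): Centre of the 20 mm black ball on the switch lever, 55 mm above the pivot; the stem is 12 mm thick.
- pot1_mid (a point): Centre of a paint pot, a closed straight-sided white plastic pot with a grey lid, 58 mm in diameter and 64 mm high, 0.14 to 0.28 kg, heavier at the bottom; z is its axis. Two to four pots stand upright among the clutter on the robot's left; absent ones read None.
- pot2_mid (a point): Centre of a paint pot, a closed straight-sided white plastic pot with a grey lid, 58 mm in diameter and 64 mm high, 0.14 to 0.28 kg, heavier at the bottom; z is its axis. Two to four pots stand upright among the clutter on the robot's left; absent ones read None.
- pot3_mid (a point): Centre of a paint pot, a closed straight-sided white plastic pot with a grey lid, 58 mm in diameter and 64 mm high, 0.14 to 0.28 kg, heavier at the bottom; z is its axis. Two to four pots stand upright among the clutter on the robot's left; absent ones read None.
- pot4_mid (a point): Centre of a paint pot, a closed straight-sided white plastic pot with a grey lid, 58 mm in diameter and 64 mm high, 0.14 to 0.28 kg, heavier at the bottom; z is its axis. Two to four pots stand upright among the clutter on the robot's left; absent ones read None.
- tape_mid (a point): Centre of a bystander, a cardboard tape core 80 mm across and 50 mm high, which may stand among the pots.
- bowl_mid (a point): Centre of a bystander, a white bowl 90 mm across and 50 mm high, beside the pots.
- block_mid (a point): Centre of a bystander, a wooden block 100 by 60 by 35 mm, on the robot's right.
Mind the look-alikes: they are no part of the job. What is meant by the console is not red, and is the larger of those in its own colour.

How it is judged (in metres and radians):
On the way, in this order (a step that is already met when the one before it is completed fails the run):
1. the tin stands in the tray and every pot sits in a cup under the cover, switch centred ((horizontal distance between pot1_mid and station1 below 0.018 m or horizontal distance between pot1_mid and station2 below 0.018 m or horizontal distance between pot1_mid and station3 below 0.018 m or horizontal distance between pot1_mid and station4 below 0.018 m) and z of each of pot1_mid, pot2_mid, pot3_mid, pot4_mid in the frame of mixer below 0.082 m and angle between each of pot1_mid, pot2_mid, pot3_mid, pot4_mid, tin_mid's own z axis and vertical below 0.15 rad and (horizontal distance between pot2_mid and station1 below 0.018 m or horizontal distance between pot2_mid and station2 below 0.018 m or horizontal distance between pot2_mid and station3 below 0.018 m or horizontal distance between pot2_mid and station4 below 0.018 m) and (horizontal distance between pot3_mid and station1 below 0.018 m or horizontal distance between pot3_mid and station2 below 0.018 m or horizontal distance between pot3_mid and station3 below 0.018 m or horizontal distance between pot3_mid and station4 below 0.018 m) and (horizontal distance between pot4_mid and station1 below 0.018 m or horizontal distance between pot4_mid and station2 below 0.018 m or horizontal distance between pot4_mid and station3 below 0.018 m or horizontal distance between pot4_mid and station4 below 0.018 m) and x of tin_mid in the frame of tray between -0.06 and 0.06 m and y of tin_mid in the frame of tray between -0.05 and 0.05 m and z of tin_mid in the frame of tray below 0.048 m and value of joint toggle between -0.08 and 0.08 rad), for 0.3 s.
2. the switch is held over towards the white mark for at least one second (value of joint toggle above 0.3 rad), for 1 s.
3. the switch is let go and recentres (value of joint toggle between -0.08 and 0.08 rad), for 0.2 s.
At the end, for the whole second after the job is handed in: Each pot upright (0.15 rad) on a cup floor (centre under 82 mm high), within 18 mm of one of stations 1 to 4; tin upright on the tray floor, centre within 60 mm (x) and 50 mm (y) of the tray centre; switch within 0.08 rad of centre (all of step 3 and (horizontal distance between pot1_mid and station1 below 0.018 m or horizontal distance between pot1_mid and station2 below 0.018 m or horizontal distance between pot1_mid and station3 below 0.018 m or horizontal distance between pot1_mid and station4 below 0.018 m) and z of each of pot1_mid, pot2_mid, pot3_mid, pot4_mid in the frame of mixer below 0.082 m and angle between each of pot1_mid, pot2_mid, pot3_mid, pot4_mid, tin_mid's own z axis and vertical below 0.15 rad and (horizontal distance between pot2_mid and station1 below 0.018 m or horizontal distance between pot2_mid and station2 below 0.018 m or horizontal distance between pot2_mid and station3 below 0.018 m or horizontal distance between pot2_mid and station4 below 0.018 m) and (horizontal distance between pot3_mid and station1 below 0.018 m or horizontal distance between pot3_mid and station2 below 0.018 m or horizontal distance between pot3_mid and station3 below 0.018 m or horizontal distance between pot3_mid and station4 below 0.018 m) and (horizontal distance between pot4_mid and station1 below 0.018 m or horizontal distance between pot4_mid and station2 below 0.018 m or horizontal distance between pot4_mid and station3 below 0.018 m or horizontal distance between pot4_mid and station4 below 0.018 m) and x of tin_mid in the frame of tray between -0.06 and 0.06 m and y of tin_mid in the frame of tray between -0.05 and 0.05 m and z of tin_mid in the frame of tray below 0.048 m); the robot touches nothing.
It fails at once if the switch is pushed away from the white mark (value of joint toggle below -0.25 rad).
It fails at once if a bystander (bowl) is displaced by more than 60 mm or toppled (distance of bowl_mid from where it was at the start of the episode above 0.06 m or angle between bowl_mid's own z axis and vertical above 0.6 rad).
It fails at once if a bystander (tape) is displaced by more than 60 mm or toppled (distance of tape_mid from where it was at the start of the episode above 0.06 m or angle between tape_mid's own z axis and vertical above 0.6 rad).
It fails at once if a bystander (block) is displaced by more than 60 mm or toppled (distance of block_mid from where it was at the start of the episode above 0.06 m or angle between block_mid's own z axis and vertical above 0.6 rad).
Of pot1, pot2, pot3, pot4 only 2 to 4 are there at a start; the rules pass over those that are not, and their reading is None.
At some moment in a run one of pot1, pot2, pot3, pot4 may be knocked a few centimetres aside while the robot is not near it.
Once in a run the grip may slacken for a moment while it holds something.
It also fails if it takes over 210 s, if anything falls off the work surface, if the arm or the gripper's body presses on something with over 40 N, if the wrist force passes 120 N, or if a joint passes its speed limit or range.

### The arm

A 7-joint arm with a two-finger parallel gripper is mounted at the origin on the work surface. World frame = base frame: x ahead of the robot, y to its left, z up, the work surface at z = 0. Lengths are in mm, angles in rad, forces in N, time in s.
With the tool pointing down it reaches from about 350 to 900 mm from the base axis. Payload 7.2 kg.
Tool frame: the origin (TCP) lies midway between the tips of the shut fingers; the grasp point (between the pads) lies 19 mm behind it; z points along the fingers, y is the direction in which the jaws open and shut (so a half turn about z gives the same grasp; the last joint's range is limited). The gripper opens to 88 mm and grips with 3 to 60 N. Pads are 20 mm wide; open, the fingers measure 115 mm over their backs; the gripper's body (75 mm by 178 mm) begins 61 mm behind the grasp point.
Start: joints at [1.211, 0.411, -0.013, 1.596, 0.006, 1.134, -0.082], TCP at [179.786, -598.587, 222.653] pointing down, gripper open.
Joint ranges: [-2.95, 2.95], [-0.29, 1.99], [-1.47, 1.44], [0.14, 2.54], [-1.03, 4.17], [0.13, 1.85], [-2.86, 2.86]. Speed limits (rad/s): [2.39, 2.39, 3.01, 3.01, 3.14, 3.14, 3.14].

### API

Orientations are given as a rotation vector (axis times angle).
In Python, from station import state, capture, calibration, job_done gives the robot as it stands. The module is installed in compiled form; this text tells all that it offers.
- The arm moves only by the tool play_rows, never from a script. Its arguments are lists of equal length, an entry for each row: "twist": the turn, a rotation vector about the tool's x, y, z in degrees, a list of three; "offset": the shift along the tool's x, y, z in mm, a list of three; "grip": the opening in per cent of the stroke, from 0 (shut) to 100 (fully open). A call has exactly 5 rows; each row is the pose to reach, as a shift and turn from the pose commanded when the call began, along the tool's axes at that moment; what a row does not reach only later rows make up. A row lasts 1/12 s, in which the tool goes at most 41.7 mm and 7.16 degrees, less where a joint would pass 70% of its speed; a pose out of reach is approached as far as the arm can. A call with a gripper value outside its range is refused whole. The fingers move at their own pace and stop on an object; "force" is the grip in N (left out, the last holds). Time passes only in rows, so rows that repeat a pose let the fingers close, or fill a call up. It gives the time, the measured TCP pose, the force and the opening at its end, in the units of the state.
- state(): the state, without advancing time (a new reading comes with each control period).
- capture(name): name is "scene" or "top"; returns the picture (384x512x3 uint8, red, green, blue); there is no depth.
- calibration(name): a dict with "mtx" (3x3 intrinsics, pixels), "dist" ([k1, k2, p1, p2, k3] as OpenCV has them; the pictures are not rectified), "R" (3x3) and "t" (3): a world point X has camera coordinates R X + t. Camera axes: x right, y down, z forward; pixel columns grow to the right and rows downward; lengths in mm; the calibration is good to about 2 mm. A picture is of the moment at which its call begins. calibration takes no time and is no camera call.
- job_done(): hands the job in, once; it reports no verdict.
The state is a dict: "clock": time; "joint_pos": joint angles; "qd": joint speeds; "joint_torque": joint torques, N m; "tool_pos": TCP position; "tool_rot": TCP orientation; "contact_force": force on the tool from outside, world axes, zero at the start; "wrist_torque": the same for the moment, N m; "finger_gap": finger opening in mm.
Only numpy, scipy, OpenCV 4.12 (cv2) and the standard library are available. Lean on these libraries where they do the work, as an engineer would, in place of code of your own. Each camera call takes 0.05 s, during which the arm holds its last target. There are 200 camera calls.

## Working session

There is one attempt and no reset: what is moved stays moved. The work goes in short steps, Python scripts to look and compute and a tool call to move; the robot and the scene stay as the last step left them, time stands still between calls to the robot, and variables do not carry over. Pictures are saved under pics/ and viewed, on a budget of 14 in all, crops included, one or two more only if the job needs it, and the job is handed in when it is done.

Besides the shell and the picture viewer there is one more tool, called as name(argument=value, ...), one argument or row to a line, values as JSON. play_rows: Moves the arm, as the interface text tells. Its arguments: {"type":"object","properties":{"twist":{"type":"array","items":{"type":"array","items":{"type":"number"}}},"offset":{"type":"array","items":{"type":"array","items":{"type":"number"}}},"grip":{"type":"array","items":{"type":"number"}},"force":{"type":"number"}},"required":["twist","offset","grip"]}

```bash
mkdir -p pics; ls; python3 - <<'E'
from station import *
import cv2
s=state(); print({k:s[k] for k in s})
for n in("scene","top"):
    im=capture(n); cv2.imwrite(f"pics/{n}0.png",im[:,:,::-1]); c=calibration(n); print(n,c)
E
```

```text
pics
{'clock': 0.0, 'joint_pos': array([ 1.21078503,  0.41190262, -0.01272033,  1.59702783,  0.00556811,
        1.13426274, -0.08219242]), 'qd': array([ 0.00021935,  0.000311  ,  0.00020167, -0.00076466,  0.00124102,
        0.00028806, -0.00048743]), 'joint_torque': array([ 8.86565795e-05, -5.87955201e+01,  6.41123336e-01, -2.91075236e+01,
       -5.40284207e-02,  1.81050872e-02,  1.12335858e-04]), 'tool_pos': array([ 179.63938753, -598.11680012,  221.81394952]), 'tool_rot': array([-3.10668678e+00, -4.56568979e-01,  4.78698284e-04]), 'contact_force': array([-0.62075544, -0.14982906,  0.29970054]), 'wrist_torque': array([ 0.01887728, -0.02595658, -0.01369442]), 'finger_gap': 87.78446754004061}
scene {'mtx': array([[436.57575858,   0.        , 253.42295777],
       [  0.        , 436.57575858, 191.98013253],
       [  0.        ,   0.        ,   1.        ]]), 'dist': array([-0.12743458,  0.        ,  0.        ,  0.        ,  0.        ]), 'R': array([[-0.8151649 ,  0.57901647,  0.01568821],
       [ 0.33526414,  0.49373986, -0.80238326],
       [-0.47233902, -0.64881498, -0.59660286]]), 't': array([ 406.22667516,  -23.48224003, 1803.69309829])}
top {'mtx': array([[366.69688742,   0.        , 259.24620945],
       [  0.        , 366.69688742, 190.79486248],
       [  0.        ,   0.        ,   1.        ]]), 'dist': array([-0.0117935,  0.       ,  0.       ,  0.       ,  0.       ]), 'R': array([[ 2.00549806e-02, -9.99798709e-01, -5.82559992e-04],
       [-9.87681072e-01, -1.97214622e-02, -1.55232615e-01],
       [ 1.55189880e-01,  3.68857057e-03, -9.87877774e-01]]), 't': array([ -93.64708237,  479.08187679, 1210.86994019])}
```

View pics/top0.png

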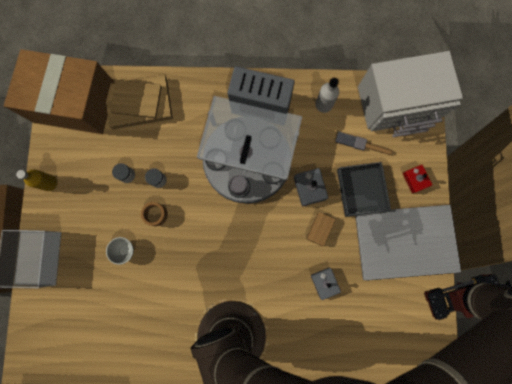

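View pics/scene0.png

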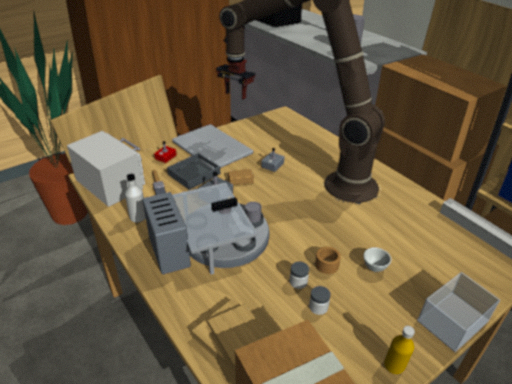

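Top view, candidates:
- **Pots:** grey lids at (123,172) and (155,177). The white bowl (120,250), tape core (154,214) and bottles (35,180) and (328,95) are not pots.
- **Tin:** (239,185), in the front cup.
- **Consoles:** large grey (311,187), small grey (326,283), red (418,179). I choose the large grey one.
- **Tray:** (364,190). The grey panel at (408,242) and bin at (30,258) are not the tray.

Next I'll check the choice in one close crop.

```bash
cat > h.py <<'E'
import numpy as np, cv2
from station import *
from scipy.spatial.transform import Rotation as Ro
def ray(n,px):
    c=calibration(n); p=cv2.undistortPoints(np.array([[px]],float),c["mtx"],c["dist"])[0,0]
    d=c["R"].T@np.array([p[0],p[1],1]); return -c["R"].T@c["t"],d
def onplane(n,px,z):
    o,d=ray(n,px); return (o+d*(z-o[2])/d[2]).round(1)
def proj(n,X):
    c=calibration(n); return cv2.projectPoints(np.array([X],float),cv2.Rodrigues(c["R"])[0],c["t"],c["mtx"],c["dist"])[0].ravel().round(1)
def tri(pa,pb):
    (o1,d1),(o2,d2)=ray("top",pa),ray("scene",pb)
    s=np.linalg.lstsq(np.c_[d1,-d2],o2-o1,rcond=None)[0]
    return ((o1+s[0]*d1+o2+s[1]*d2)/2).round(1), np.linalg.norm(o1+s[0]*d1-o2-s[1]*d2).round(1)
def save(n,k,x0,y0,x1,y1,f):
    im=capture(n)[y0:y1,x0:x1,::-1]; cv2.imwrite(f"pics/{k}.png",cv2.resize(im,None,fx=f,fy=f,interpolation=cv2.INTER_CUBIC))
def rel(t):
    "offset in tool axes from present measured pose"
    s=state(); R=Ro.from_rotvec(s["tool_rot"]); return R.inv().apply(np.array(t)-s["tool_pos"]).round(1)
E
python3 - <<'E'
from h import *
a=cv2.imread("pics/top0.png")[100:260,90:400]; 
b=cv2.imread("pics/scene0.png")[150:320,140:400]
cv2.imwrite("pics/topcrop.png",cv2.resize(a,None,fx=2.58,fy=2.58,interpolation=cv2.INTER_CUBIC))
for k,p,z in[("potA",(123,172),64),("potB",(155,177),64),("tin",(239,185),106),("bar",(246,149),160),("console",(311,187),50),("tray",(364,190),40),("tape",(154,214),50),("bowl",(120,250),50),("block",(320,227),35),("small",(326,283),40)]: print(k,onplane("top",p,z))
E
```

```text
potA [531.5 375.4  64. ]
potB [516.5 266.4  64. ]
tin [487.7 -18.7 106. ]
bar [592.8 -40.5 160. ]
console [ 495.3 -258.5   50. ]
tray [ 490.3 -440.2   40. ]
tape [393.4 265.8  50. ]
bowl [272.4 370.4  50. ]
block [ 362.2 -290.6   35. ]
small [ 179.6 -308.5   40. ]
```

View pics/topcrop.png

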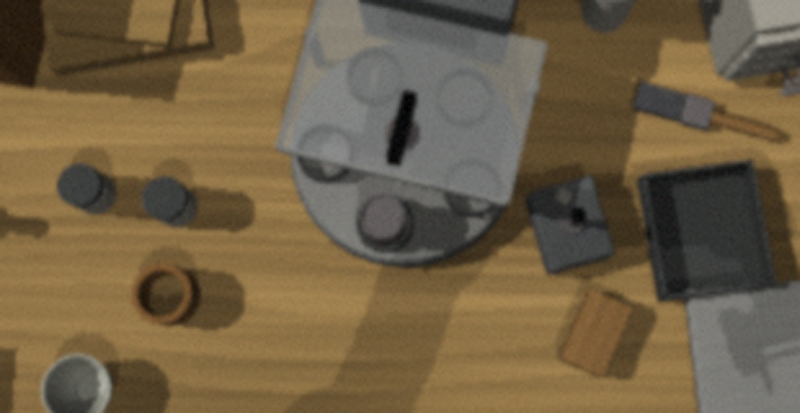

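```bash
python3 - <<'E'
from h import *
im=cv2.imread("pics/top0.png"); sc=cv2.imread("pics/scene0.png")
hsv=cv2.cvtColor(im,cv2.COLOR_BGR2HSV)
def blob(mask,roi):
    x0,y0,x1,y1=roi; m=np.uint8(mask[y0:y1,x0:x1])
    n,l,s,c=cv2.connectedComponentsWithStats(m); i=1+np.argmax(s[1:,4])
    ct=cv2.findContours(np.uint8(l==i),cv2.RETR_EXTERNAL,cv2.CHAIN_APPROX_NONE)[0][0]+[x0,y0]
    return c[i]+[x0,y0],s[i],ct
c,s,ct=blob(hsv[...,2]<35,(230,125,262,170)); r=cv2.minAreaRect(ct); print("bar",c,s,r)
bx=cv2.boxPoints(r); L=[onplane("top",p,160)for p in bx]; print(L,onplane("top",c,158))
for k,(x,y) in dict(A=(123,172),B=(155,177),tin=(239,185)).items():
    print(k,im[y-2:y+3:2,x-12:x+14:3].mean(2).astype(int).tolist(), hsv[y,x])
for roi in((110,160,137,186),(142,164,170,192)):
    c,s,ct=blob((hsv[...,1]<90)&(hsv[...,2]<120),roi); print(c,s,cv2.minEnclosingCircle(ct),onplane("top",cv2.minEnclosingCircle(ct)[0],55))
# cover front edge
p=onplane("top",(197.8,157.4),121);q=onplane("top",(286.9,179.5),121);print("cover",p,q,np.degrees(np.arctan2(*(q-p)[[0,1]])))
# tray corners from crop
for p in((640,177),(752,163),(772,286),(660,299)): print("tray",onplane("top",(p[0]/2.58+90,p[1]/2.58+100),40))
for p in((528,188),(592,176),(613,252),(550,272)): print("cons",onplane("top",(p[0]/2.58+90,p[1]/2.58+100),50))
print("ball",onplane("top",(578/2.58+90,216/2.58+100),107))
for p in((385,222),):print("tin",onplane("top",(p[0]/2.58+90,p[1]/2.58+100),106))
g=lambda a,x,y:cv2.resize(a[y-25:y+25,x-32:x+32],None,fx=6,fy=6,interpolation=cv2.INTER_CUBIC)
cv2.imwrite("pics/mix.png",np.vstack([np.hstack([g(im,239,185),g(im,311,185)]),np.hstack([g(sc,310,285),g(sc,240,210)])]))
E
```

```text
bar [245.3381295  149.18705036] [ 11  11  10  27 139] ((245.4764404296875, 149.1058807373047), (5.748657703399658, 27.116310119628906), 12.52880859375)
[array([551.8, -22.1, 160. ]), array([637.3, -38.1, 160. ]), array([633.6, -55.9, 160. ]), array([548.1, -39.6, 160. ])] [592.7 -38.4 158. ]
A [[108, 64, 60, 63, 61, 64, 33, 43, 68], [107, 63, 61, 64, 64, 59, 36, 41, 62], [106, 64, 65, 61, 60, 60, 38, 46, 57]] [120   8  66]
B [[67, 60, 62, 63, 62, 59, 52, 45, 67], [68, 65, 60, 61, 62, 61, 52, 44, 63], [70, 64, 64, 58, 63, 61, 46, 50, 66]] [75  8 63]
tin [[111, 61, 93, 95, 95, 90, 85, 45, 56], [106, 72, 90, 95, 91, 96, 79, 49, 56], [109, 75, 93, 93, 95, 93, 70, 49, 58]] [10 24 96]
[123.0795107  172.74311927] [  2   3  23  20 327] ((123.13725280761719, 173.06863403320312), 11.552369117736816) [529.7 378.1  55. ]
[155.01623377 177.71753247] [  3   4  21  20 308] ((155.2755126953125, 177.88775634765625), 10.986486434936523) [515.2 267.9  55. ]
cover [572.6 115.7 121. ] [ 505.9 -171.8  121. ] -166.9384489166719
tray [ 562.9 -352.9   40. ]
tray [ 585.  -502.7   40. ]
tray [ 420.7 -523.7   40. ]
tray [ 400.9 -376.8   40. ]
cons [ 542.9 -203.    50. ]
cons [ 560.7 -287.4   50. ]
cons [ 460.1 -314.2   50. ]
cons [ 432.2 -232.2   50. ]
ball [ 496.5 -260.3  107. ]
tin [484.3 -19.5 106. ]
```

View pics/mix.png

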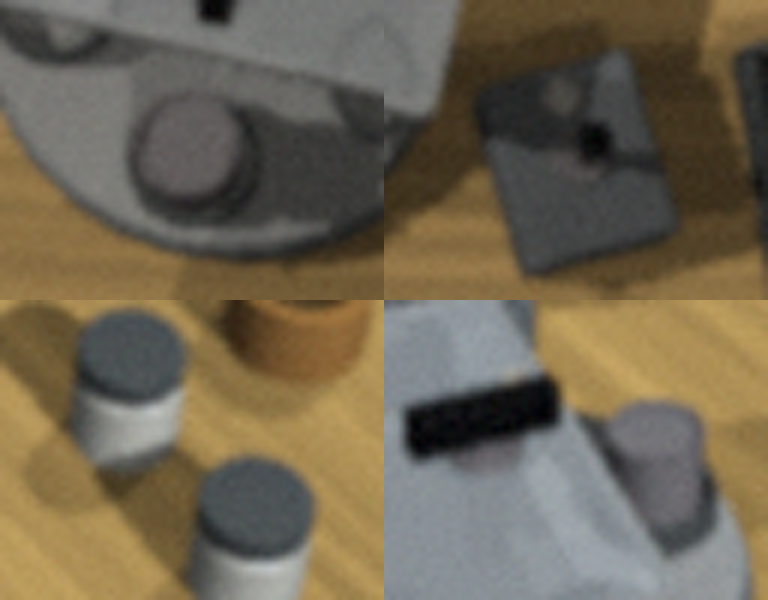

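The crop confirms the steel tin in the front cup, the large grey console with its white mark at about (309,176) on the far side of the ball at (314,184), and two pots with grey lids. I'm starting the move towards the tin.

play_rows(
  twist=[
    [0,0,5.6],
    [0,0,11.2],
    [0,0,16.7],
    [0,0,16.7],
    [0,0,16.7],
  ],
  offset=[
    [28,-28,0],
    [56,-56,0],
    [84,-84,0],
    [112,-112,0],
    [140,-140,0],
  ],
  grip=[100,100,100,100,100],
)

```text
clock: 0.52
tool_pos: [273.9, -422.3, 222.3]
tool_rot: [-3.141, 0.001, 0.001]
contact_force: [1.0, -1.0, 0.8]
finger_gap: 87.8
```

```bash
python3 - <<'E'
from h import *
s=state();print(s["tool_pos"],np.degrees(s["tool_rot"]),s["joint_pos"].round(2),s["clock"])
print("A",tri((121.8,172.1),(320.3,294.7)),"B",tri((154.3,177.5),(299.7,269.3)),"tin",tri((238.7,184.7),(253.2,206.7)))
for k,p in dict(A=(121.8,172.1),B=(154.3,177.5)).items(): print(k,onplane("top",p,64))
print(onplane("top",(238.7,184.7),106))
print("scene proj mixer axis top",proj("scene",(592.5,-39.5,160)))
E
```

```text
[ 273.94797321 -422.2756825   222.29632362] [-1.79977252e+02  3.82487819e-02  4.16890173e-02] [ 0.94  0.21 -0.05  1.88  0.01  1.05 -0.68] 0.5167
A (array([532.5, 384.4,  53.2]), np.float64(2.3)) B (array([516.4, 271.9,  53.9]), np.float64(0.9)) tin (array([489.4, -17.2, 100.6]), np.float64(0.5))
A [531.1 379.4  64. ]
B [514.8 268.6  64. ]
[488.6 -17.7 106. ]
scene proj mixer axis top [224.3 200.2]
```

play_rows(
  twist=[
    [0,0,0],
    [0,0,0],
    [0,0,0],
    [0,0,0],
    [0,0,0],
  ],
  offset=[
    [17,-32,0],
    [34,-64,0],
    [51,-96,0],
    [68,-128,0],
    [85,-160,0],
  ],
  grip=[100,100,100,100,100],
)

```text
clock: 0.93
tool_pos: [358.8, -262.4, 222.6]
tool_rot: [3.141, 0.0, -0.0]
contact_force: [1.0, -0.7, 0.0]
finger_gap: 87.9
```

play_rows(
  twist=[
    [0,0,0],
    [0,0,0],
    [0,0,0],
    [0,0,0],
    [0,0,0],
  ],
  offset=[
    [17,-32,0],
    [34,-64,0],
    [51,-96,0],
    [68,-128,0],
    [85,-160,0],
  ],
  grip=[100,100,100,100,100],
)

```text
clock: 1.35
tool_pos: [443.8, -102.5, 222.6]
tool_rot: [3.141, 0.0, -0.0]
contact_force: [0.9, -0.2, -0.6]
finger_gap: 87.6
```

play_rows(
  twist=[
    [0,0,0],
    [0,0,0],
    [0,0,0],
    [0,0,0],
    [0,0,0],
  ],
  offset=[
    [15,-28,0],
    [30,-56,0],
    [45,-84,20],
    [45,-84,50],
    [45,-84,72],
  ],
  grip=[100,100,100,100,100],
)

```text
clock: 1.77
tool_pos: [488.6, -17.9, 149.0]
tool_rot: [-3.141, -0.007, 0.0]
contact_force: [0.2, -0.9, -0.7]
finger_gap: 87.9
```

play_rows(
  twist=[
    [0,0,0],
    [0,0,0],
    [0,0,0],
    [0,0,0],
    [0,0,0],
  ],
  offset=[
    [0,0,25],
    [0,0,50],
    [0,0,70],
    [0,0,80],
    [0,0,80],
  ],
  grip=[100,100,100,100,100],
)

```text
clock: 2.18
tool_pos: [486.8, -20.1, 68.6]
tool_rot: [-3.141, -0.001, 0.007]
contact_force: [-0.4, 0.4, -0.4]
finger_gap: 88.0
```

play_rows(
  twist=[
    [0,0,0],
    [0,0,0],
    [0,0,0],
    [0,0,0],
    [0,0,0],
  ],
  offset=[
    [0,0,0],
    [0,0,0],
    [0,0,0],
    [0,0,0],
    [0,0,0],
  ],
  grip=[50,50,50,50,50],
  force=30,
)

```text
clock: 2.6
tool_pos: [489.0, -20.1, 71.5]
tool_rot: [3.142, 0.001, 0.003]
contact_force: [0.3, 0.3, 0.0]
finger_gap: 58.1
```

play_rows(
  twist=[
    [0,0,0],
    [0,0,0],
    [0,0,0],
    [0,0,0],
    [0,0,0],
  ],
  offset=[
    [0,0,0],
    [0,0,-15],
    [0,0,-45],
    [0,0,-75],
    [0,0,-100],
  ],
  grip=[40,40,40,40,40],
)

```text
clock: 3.02
tool_pos: [488.3, -20.2, 172.3]
tool_rot: [-3.142, -0.001, -0.0]
contact_force: [-0.0, 0.8, -0.2]
finger_gap: 57.6
```

play_rows(
  twist=[
    [0,0,0],
    [0,0,0],
    [0,0,0],
    [0,0,0],
    [0,0,0],
  ],
  offset=[
    [0,30,-8],
    [0,60,-8],
    [0,90,-8],
    [0,120,-8],
    [0,150,-8],
  ],
  grip=[40,40,40,40,40],
)

```text
clock: 3.43
tool_pos: [488.1, -171.7, 178.9]
tool_rot: [3.141, 0.001, 0.0]
contact_force: [0.2, 0.9, -0.6]
finger_gap: 57.8
```

play_rows(
  twist=[
    [0,0,0],
    [0,0,0],
    [0,0,0],
    [0,0,0],
    [0,0,0],
  ],
  offset=[
    [0,30,0],
    [0,60,0],
    [0,90,0],
    [0,120,0],
    [0,150,0],
  ],
  grip=[40,40,40,40,40],
)

```text
clock: 3.85
tool_pos: [488.0, -321.7, 178.6]
tool_rot: [3.141, 0.0, -0.0]
contact_force: [0.7, -1.1, -1.4]
finger_gap: 57.7
```

play_rows(
  twist=[
    [0,0,0],
    [0,0,0],
    [0,0,0],
    [0,0,0],
    [0,0,0],
  ],
  offset=[
    [0,30,0],
    [0,60,0],
    [0,90,0],
    [2,120,0],
    [2,120,0],
  ],
  grip=[40,40,40,40,40],
)

```text
clock: 4.27
tool_pos: [488.0, -447.2, 177.9]
tool_rot: [3.138, -0.01, -0.002]
contact_force: [-1.0, -0.2, -1.7]
finger_gap: 57.7
```

```bash
python3 - <<'E'
from h import *
s=state();print(s["tool_pos"],s["finger_gap"],s["joint_pos"].round(2),s["clock"])
save("top","t2",330,100,440,220,5)
E
```

```text
[ 487.9880104  -447.19096771  177.87217119] 57.71658026429788 [ 0.81  0.52 -0.22  1.54  0.12  1.09 -1.01] 4.2667
```

View pics/t2.png

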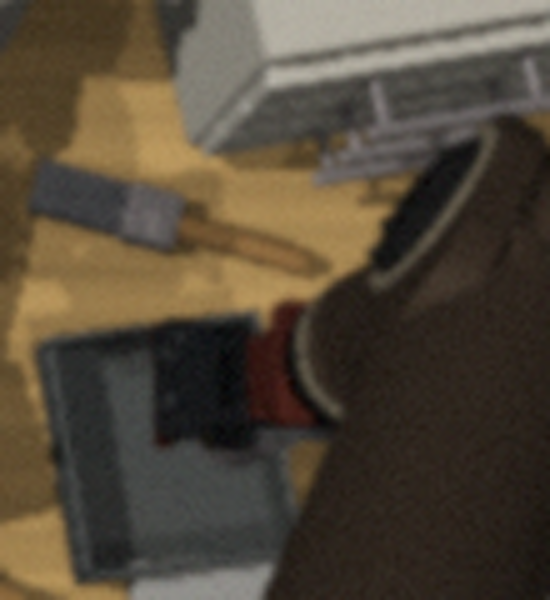

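play_rows(
  twist=[
    [0,0,0],
    [0,0,0],
    [0,0,0],
    [0,0,0],
    [0,0,0],
  ],
  offset=[
    [2,0,25],
    [2,0,55],
    [2,0,80],
    [2,0,95],
    [2,0,105],
  ],
  grip=[40,40,40,40,40],
)

```text
clock: 4.73
tool_pos: [491.8, -438.2, 71.3]
tool_rot: [-3.139, -0.002, 0.004]
contact_force: [0.5, 0.7, -0.4]
finger_gap: 57.6
```

play_rows(
  twist=[
    [0,0,0],
    [0,0,0],
    [0,0,0],
    [0,0,0],
    [0,0,0],
  ],
  offset=[
    [0,0,10],
    [0,0,20],
    [0,0,30],
    [0,0,35],
    [0,0,35],
  ],
  grip=[40,40,40,40,40],
)

```text
clock: 5.15
tool_pos: [492.1, -439.7, 37.6]
tool_rot: [-3.141, -0.001, 0.002]
contact_force: [0.5, -1.1, -1.1]
finger_gap: 57.3
```

play_rows(
  twist=[
    [0,0,0],
    [0,0,0],
    [0,0,0],
    [0,0,0],
    [0,0,0],
  ],
  offset=[
    [0,0,1],
    [0,0,1],
    [0,0,1],
    [0,0,1],
    [0,0,1],
  ],
  grip=[80,80,80,80,80],
)

```text
clock: 5.57
tool_pos: [492.9, -440.4, 38.2]
tool_rot: [3.141, 0.0, 0.001]
contact_force: [0.0, -0.1, 0.9]
finger_gap: 70.1
```

play_rows(
  twist=[
    [0,0,0],
    [0,0,0],
    [0,0,0],
    [0,0,0],
    [0,0,0],
  ],
  offset=[
    [0,0,-15],
    [0,0,-50],
    [0,0,-90],
    [0,0,-130],
    [0,0,-160],
  ],
  grip=[80,80,80,80,100],
)

```text
clock: 5.98
tool_pos: [493.2, -440.6, 201.5]
tool_rot: [3.14, 0.001, 0.004]
contact_force: [0.7, -0.4, -0.7]
finger_gap: 74.2
```

play_rows(
  twist=[
    [0,0,0],
    [0,0,0],
    [0,0,0],
    [0,0,0],
    [0,0,0],
  ],
  offset=[
    [0,-36,0],
    [0,-72,0],
    [0,-108,0],
    [0,-144,0],
    [0,-180,0],
  ],
  grip=[100,100,100,100,100],
)

```text
clock: 6.4
tool_pos: [492.3, -258.6, 198.1]
tool_rot: [3.141, 0.0, 0.001]
contact_force: [0.5, -0.1, 0.8]
finger_gap: 87.8
```

play_rows(
  twist=[
    [0,0,0],
    [0,0,0],
    [0,0,0],
    [0,0,0],
    [0,0,0],
  ],
  offset=[
    [0,-36,0],
    [0,-72,0],
    [0,-108,0],
    [0,-144,0],
    [0,-180,0],
  ],
  grip=[100,100,100,100,100],
)

```text
clock: 6.82
tool_pos: [492.3, -78.6, 198.2]
tool_rot: [3.141, 0.0, 0.002]
contact_force: [0.2, -0.4, 0.9]
finger_gap: 88.1
```

play_rows(
  twist=[
    [0,0,0],
    [0,0,0],
    [0,0,0],
    [0,0,0],
    [0,0,0],
  ],
  offset=[
    [0,-34,0],
    [0,-68,0],
    [0,-102,0],
    [0,-136,0],
    [0,-170,0],
  ],
  grip=[100,100,100,100,100],
)

```text
clock: 7.23
tool_pos: [492.3, 91.4, 198.2]
tool_rot: [3.141, 0.0, 0.002]
contact_force: [1.1, 0.7, -0.6]
finger_gap: 88.1
```

```bash
python3 - <<'E'
from h import *
s=state();print(s["tool_pos"],s["joint_pos"].round(2),s["clock"])
a=capture("top")[:,:,::-1]; b=capture("scene")[:,:,::-1]
r=lambda i,f:cv2.resize(i,None,fx=f,fy=f,interpolation=cv2.INTER_CUBIC)
A=r(a[145:265,90:220],3);B=r(a[145:225,290:400],4.5)[:360];C=r(b[150:310,150:400],1.0)
w=np.zeros((360,390+495,3),np.uint8);w[:,:390]=A;w[:,390:]=B
cv2.imwrite("pics/p1.png",w[:,:800]); cv2.imwrite("pics/top1.png",a);cv2.imwrite("pics/scene1.png",b)
E
```

```text
[492.26021203  91.39622746 198.17407173] [ 0.13  0.26 -0.48  1.9   0.14  1.01 -1.99] 7.2333
```

View pics/p1.png

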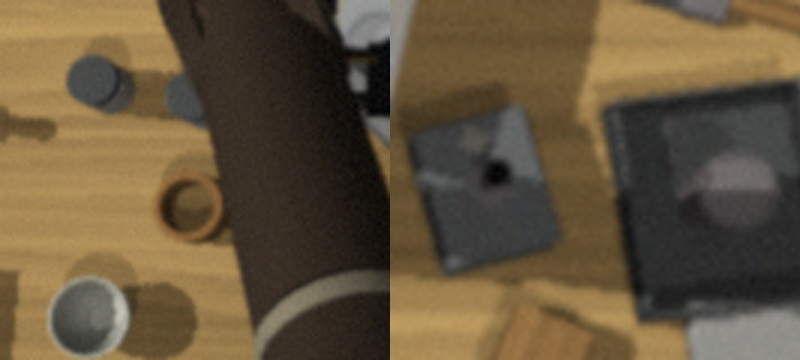

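Tin stands upright in the tray at about (367,187) in the full image. Pots A (121,172) and B (left edge 146) haven't moved. I'm going to pot B.

play_rows(
  twist=[
    [0,0,0],
    [0,0,0],
    [0,0,0],
    [0,0,0],
    [0,0,0],
  ],
  offset=[
    [6,-38,0],
    [12,-76,0],
    [18,-114,0],
    [23,-150,0],
    [23,-178,0],
  ],
  grip=[100,100,100,100,100],
)

```text
clock: 7.75
tool_pos: [516.0, 270.2, 197.9]
tool_rot: [-3.141, -0.001, -0.001]
contact_force: [0.2, -0.6, 0.3]
finger_gap: 88.3
```

play_rows(
  twist=[
    [0,0,0],
    [0,0,0],
    [0,0,0],
    [0,0,0],
    [0,0,0],
  ],
  offset=[
    [0,0,15],
    [0,0,45],
    [0,0,75],
    [0,0,100],
    [0,0,110],
  ],
  grip=[100,100,100,100,100],
)

```text
clock: 8.17
tool_pos: [514.0, 266.0, 84.4]
tool_rot: [3.139, 0.0, -0.006]
contact_force: [0.4, -0.1, -0.3]
finger_gap: 87.6
```

```bash
python3 - <<'E'
from h import *
s=state();print(s["tool_pos"],s["joint_pos"].round(2),s["clock"],s["finger_gap"])
r=lambda i,f:cv2.resize(i,None,fx=f,fy=f,interpolation=cv2.INTER_CUBIC)
a=capture("top")[:,:,::-1]; b=capture("scene")[:,:,::-1]
cv2.imwrite("pics/p2.png",np.hstack([r(a[145:225,100:200],4),r(b[230:310,260:360],4)]))
E
```

```text
[514.00229676 266.04777904  84.43188619] [-0.21  0.54 -0.48  1.82  0.31  0.87 -2.4 ] 8.1667 87.64230925983028
```

View pics/p2.png

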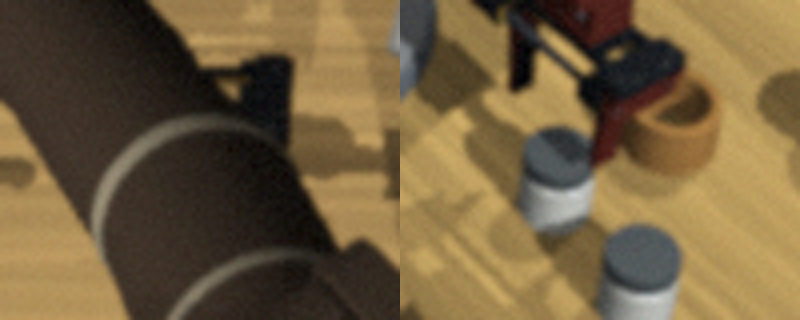

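```bash
python3 - <<'E'
from h import *
print(onplane("scene",(299.6,268.4),64),onplane("scene",(320.3,294.7),64),onplane("scene",(253.2,206.7),106))
print(proj("scene",(514,266,84)), "seen tips mid",(560-400)/4+260,125/4+230, state()["tool_pos"])
E
```

```text
[520.6 275.9  64. ] [538.7 391.1  64. ] [493.1 -11.5 106. ]
[299.7 261.1] seen tips mid 300.0 261.25 [514.55500538 266.76781318  86.15120071]
```

play_rows(
  twist=[
    [0,0,0],
    [0,0,0],
    [0,0,0],
    [0,0,0],
    [0,0,0],
  ],
  offset=[
    [2,-1,15],
    [2,-1,35],
    [2,-1,50],
    [2,-1,58],
    [2,-1,58],
  ],
  grip=[100,100,100,100,100],
)

```text
clock: 8.68
tool_pos: [517.5, 268.5, 29.6]
tool_rot: [3.141, -0.0, -0.001]
contact_force: [0.5, 1.2, -0.4]
finger_gap: 87.9
```

play_rows(
  twist=[
    [0,0,0],
    [0,0,0],
    [0,0,0],
    [0,0,0],
    [0,0,0],
  ],
  offset=[
    [0,0,0],
    [0,0,0],
    [0,0,0],
    [0,0,0],
    [0,0,0],
  ],
  grip=[40,40,40,40,40],
  force=40,
)

```text
clock: 9.1
tool_pos: [517.9, 269.6, 30.6]
tool_rot: [-3.14, -0.001, -0.002]
contact_force: [-0.4, 0.7, 1.3]
finger_gap: 57.4
```

play_rows(
  twist=[
    [0,0,0],
    [0,0,0],
    [0,0,0],
    [0,0,0],
    [0,0,0],
  ],
  offset=[
    [0,0,0],
    [0,0,-15],
    [0,0,-45],
    [0,0,-80],
    [0,0,-115],
  ],
  grip=[40,40,40,40,40],
)

```text
clock: 9.52
tool_pos: [516.4, 268.1, 145.0]
tool_rot: [3.14, 0.001, -0.004]
contact_force: [0.7, 0.2, -1.3]
finger_gap: 58.2
```

play_rows(
  twist=[
    [0,0,0],
    [0,0,0],
    [0,0,0],
    [0,0,0],
    [0,0,0],
  ],
  offset=[
    [-8,25,-8],
    [-16,55,-8],
    [-22,85,-8],
    [-28,115,-8],
    [-28,145,-8],
  ],
  grip=[40,40,40,40,40],
)

```text
clock: 9.93
tool_pos: [487.6, 122.2, 152.4]
tool_rot: [3.141, 0.002, -0.002]
contact_force: [0.8, -0.5, -1.8]
finger_gap: 57.8
```

play_rows(
  twist=[
    [0,0,0],
    [0,0,0],
    [0,0,0],
    [0,0,0],
    [0,0,0],
  ],
  offset=[
    [0,35,0],
    [0,70,0],
    [0,105,0],
    [0,130,0],
    [0,143,0],
  ],
  grip=[40,40,40,40,40],
)

```text
clock: 10.35
tool_pos: [488.5, -23.6, 152.3]
tool_rot: [3.14, -0.007, -0.002]
contact_force: [0.4, -0.9, -2.3]
finger_gap: 57.6
```

play_rows(
  twist=[
    [0,0,0],
    [0,0,0],
    [0,0,0],
    [0,0,0],
    [0,0,0],
  ],
  offset=[
    [0,0,0],
    [0,0,10],
    [0,0,25],
    [0,0,40],
    [0,0,45],
  ],
  grip=[40,40,40,40,40],
)

```text
clock: 10.77
tool_pos: [488.0, -17.4, 105.3]
tool_rot: [-3.141, -0.004, 0.005]
contact_force: [-0.7, 0.4, -1.6]
finger_gap: 57.6
```

```bash
python3 - <<'E'
from h import *
s=state();print(s["tool_pos"],s["joint_pos"].round(2),s["clock"],s["finger_gap"])
r=lambda i,f:cv2.resize(i,None,fx=f,fy=f,interpolation=cv2.INTER_CUBIC)
a=capture("top")[:,:,::-1]; b=capture("scene")[:,:,::-1]
cv2.imwrite("pics/p3.png",np.hstack([r(a[130:210,190:290],4),r(b[170:250,200:300],4)]))
print(proj("scene",s["tool_pos"]),proj("scene",s["tool_pos"]-[0,0,30]),proj("scene",(489.5,-18.6,62)),proj("top",(489.5,-18.6,62)))
E
```

```text
[487.96541368 -17.38891425 105.3037962 ] [ 0.3   0.36 -0.44  2.02  0.21  0.8  -1.83] 10.7667 57.62586013967948
[253.4 205.5] [253.3 212.1] [252.7 215. ] [239.7 186.7]
```

View pics/p3.png

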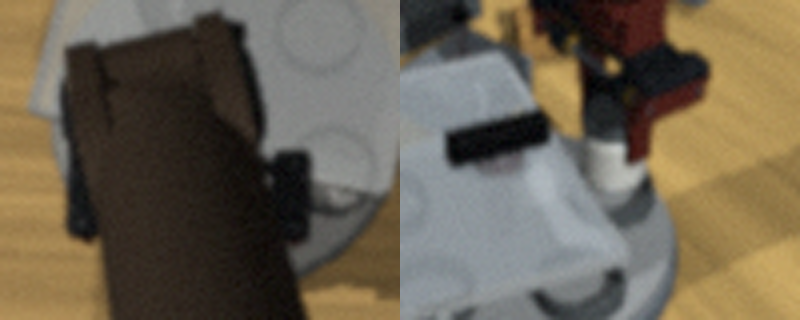

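Scene tile: the pot hangs centred over the front cup, at about (254,212). Lowering it now.

play_rows(
  twist=[
    [0,0,0],
    [0,0,0],
    [0,0,0],
    [0,0,0],
    [0,0,0],
  ],
  offset=[
    [0,0,8],
    [0,0,16],
    [0,0,24],
    [0,0,30],
    [0,0,34],
  ],
  grip=[40,40,40,40,40],
)

```text
clock: 11.28
tool_pos: [489.2, -19.1, 72.8]
tool_rot: [-3.142, -0.001, 0.001]
contact_force: [-0.0, 0.8, -1.9]
finger_gap: 57.8
```

play_rows(
  twist=[
    [0,0,0],
    [0,0,0],
    [0,0,0],
    [0,0,0],
    [0,0,0],
  ],
  offset=[
    [0,0,1],
    [0,0,1],
    [0,0,1],
    [0,0,1],
    [0,0,1],
  ],
  grip=[40,40,40,40,40],
)

```text
clock: 11.7
tool_pos: [489.7, -19.2, 73.0]
tool_rot: [3.141, 0.0, 0.001]
contact_force: [0.1, 0.1, -0.9]
finger_gap: 57.2
```

play_rows(
  twist=[
    [0,0,0],
    [0,0,0],
    [0,0,0],
    [0,0,0],
    [0,0,0],
  ],
  offset=[
    [0,0,1],
    [0,0,1],
    [0,0,1],
    [0,0,1],
    [0,0,1],
  ],
  grip=[90,90,90,90,90],
)

```text
clock: 12.12
tool_pos: [489.6, -19.2, 71.7]
tool_rot: [3.142, 0.0, 0.0]
contact_force: [0.3, -1.0, -0.3]
finger_gap: 78.7
```

play_rows(
  twist=[
    [0,0,0],
    [0,0,0],
    [0,0,0],
    [0,0,0],
    [0,0,0],
  ],
  offset=[
    [0,0,-15],
    [0,0,-45],
    [0,0,-80],
    [0,0,-115],
    [0,0,-130],
  ],
  grip=[90,90,90,90,90],
)

```text
clock: 12.53
tool_pos: [491.1, -18.8, 205.9]
tool_rot: [3.141, 0.001, 0.008]
contact_force: [0.6, -0.3, -0.2]
finger_gap: 79.1
```

```bash
python3 - <<'E'
from h import *
s=state();print(s["tool_pos"],s["joint_pos"].round(2),s["clock"],s["finger_gap"])
r=lambda i,f:cv2.resize(i,None,fx=f,fy=f,interpolation=cv2.INTER_CUBIC)
b=capture("scene")[:,:,::-1]
cv2.imwrite("pics/p4.png",r(b[180:320,190:350],4))
print(rel((592.5,-39.5,134)))
E
```

```text
[491.09182712 -18.81366892 205.89374068] [ 0.34  0.23 -0.47  1.91  0.12  1.02 -1.75] 12.5333 79.0798585946686
[99.9 20.6 74. ]
```

View pics/p4.png

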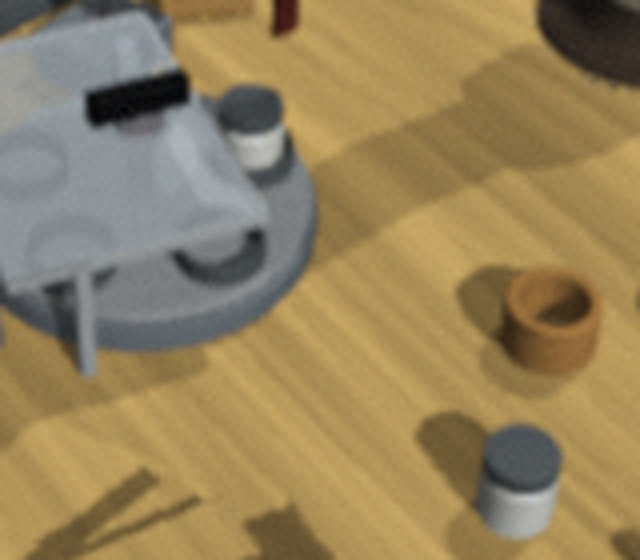

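The pot is seated upright in the front cup (lid about (252,208)), and pot A is undisturbed. Moving to the bar.

play_rows(
  twist=[
    [0,0,4],
    [0,0,8],
    [0,0,11],
    [0,0,11],
    [0,0,11],
  ],
  offset=[
    [30,6,0],
    [60,12,0],
    [90,18,0],
    [102,20,5],
    [102,20,25],
  ],
  grip=[90,90,90,90,90],
)

```text
clock: 13.0
tool_pos: [595.3, -39.5, 177.8]
tool_rot: [-3.126, 0.301, -0.008]
contact_force: [-0.6, 0.8, -0.3]
finger_gap: 78.9
```

```bash
python3 - <<'E'
from h import *
s=state();print(s["tool_pos"],s["tool_rot"],s["joint_pos"].round(2),s["clock"],s["finger_gap"]); print(rel((592.5,-39.3,134)))
E
```

```text
[595.26966174 -39.47501486 177.84486292] [-3.12648946  0.30064887 -0.00788131] [ 0.28  0.43 -0.39  1.7   0.19  1.04 -1.94] 13.0 78.93191633283003
[-3.   0.4 43.8]
```

play_rows(
  twist=[
    [0,0,0],
    [0,0,0],
    [0,0,0],
    [0,0,0],
    [0,0,0],
  ],
  offset=[
    [-1,0,15],
    [-1,0,30],
    [-1,0,40],
    [-1,0,43],
    [-1,0,43],
  ],
  grip=[90,90,90,90,90],
)

```text
clock: 13.42
tool_pos: [589.7, -38.8, 132.7]
tool_rot: [-3.127, 0.299, 0.003]
contact_force: [-0.1, 1.1, -0.4]
finger_gap: 79.0
```

play_rows(
  twist=[
    [0,0,0],
    [0,0,0],
    [0,0,0],
    [0,0,0],
    [0,0,0],
  ],
  offset=[
    [0,0,0],
    [0,0,0],
    [0,0,0],
    [0,0,0],
    [0,0,0],
  ],
  grip=[0,0,0,0,0],
  force=12,
)

```text
clock: 13.83
tool_pos: [590.7, -38.9, 134.2]
tool_rot: [3.127, -0.301, 0.001]
contact_force: [0.2, 0.3, -0.1]
finger_gap: 49.3
```

play_rows(
  twist=[
    [0,0,0],
    [0,0,0],
    [0,0,0],
    [0,0,0],
    [0,0,0],
  ],
  offset=[
    [0,0,0],
    [0,0,0],
    [0,0,0],
    [0,0,0],
    [0,0,0],
  ],
  grip=[0,0,0,0,0],
)

```text
clock: 14.25
tool_pos: [591.1, -34.9, 133.7]
tool_rot: [-3.123, 0.296, -0.002]
contact_force: [3.0, 10.3, -2.6]
finger_gap: 17.8
```

play_rows(
  twist=[
    [0,0,0],
    [0,0,-6],
    [0,0,-13],
    [0,0,-20],
    [0,0,-27],
  ],
  offset=[
    [0,-5,0],
    [0,-5,0],
    [0,-5,0],
    [0,-5,0],
    [0,-5,0],
  ],
  grip=[0,0,0,0,0],
)

```text
clock: 14.67
tool_pos: [590.8, -36.9, 133.6]
tool_rot: [3.107, 0.442, -0.003]
contact_force: [-1.3, -6.5, 2.3]
finger_gap: 18.4
```

play_rows(
  twist=[
    [0,0,-7],
    [0,0,-14],
    [0,0,-21],
    [0,0,-28],
    [0,0,-35],
  ],
  offset=[
    [-1,2,0],
    [-1,2,0],
    [-1,2,0],
    [-1,2,0],
    [-1,2,0],
  ],
  grip=[0,0,0,0,0],
)

```text
clock: 15.08
tool_pos: [592.5, -39.6, 133.6]
tool_rot: [2.829, 1.356, 0.001]
contact_force: [6.1, -7.3, -5.1]
finger_gap: 18.8
```

play_rows(
  twist=[
    [0,0,-6],
    [0,0,-10],
    [0,0,-10],
    [0,0,-10],
    [0,0,-10],
  ],
  offset=[
    [0,0,0],
    [0,0,0],
    [0,0,0],
    [0,0,0],
    [0,0,0],
  ],
  grip=[0,0,0,0,0],
)

```text
clock: 15.5
tool_pos: [593.6, -39.9, 133.6]
tool_rot: [2.705, 1.588, 0.004]
contact_force: [10.3, -7.4, -6.8]
finger_gap: 17.8
```

```bash
python3 - <<'E'
from h import *
s=state();print(s["wrist_torque"],s["tool_rot"],s["joint_pos"].round(2),np.degrees(2*np.arctan2(s["tool_rot"][1],s["tool_rot"][0])))
E
```

```text
[-1.48513627 -2.03827686 -0.10222927] [2.70510916 1.58789925 0.00380848] [ 0.47  0.54 -0.67  1.74  0.39  1.   -0.86] 60.82587370375661
```

play_rows(
  twist=[
    [0,0,0],
    [0,0,0],
    [0,0,0],
    [0,0,0],
    [0,0,0],
  ],
  offset=[
    [0,0,0],
    [0,0,0],
    [0,0,0],
    [0,0,0],
    [0,0,0],
  ],
  grip=[60,60,60,60,60],
)

```text
clock: 15.92
tool_pos: [590.8, -35.8, 133.7]
tool_rot: [-2.706, -1.596, 0.0]
contact_force: [-0.3, 0.4, 0.7]
finger_gap: 47.7
```

play_rows(
  twist=[
    [0,0,0],
    [0,0,0],
    [0,0,7],
    [0,0,14],
    [0,0,21],
  ],
  offset=[
    [0,0,-20],
    [0,0,-50],
    [0,0,-70],
    [0,0,-70],
    [0,0,-70],
  ],
  grip=[60,60,80,100,100],
)

```text
clock: 16.33
tool_pos: [591.8, -35.9, 205.4]
tool_rot: [2.954, 1.066, 0.004]
contact_force: [0.0, 0.5, -0.3]
finger_gap: 69.1
```

play_rows(
  twist=[
    [0,0,7],
    [0,0,14],
    [0,0,21],
    [0,0,28],
    [0,0,35],
  ],
  offset=[
    [-30,-25,0],
    [-65,-45,0],
    [-90,-75,0],
    [-115,-105,0],
    [-140,-135,0],
  ],
  grip=[100,100,100,100,100],
)

```text
clock: 16.75
tool_pos: [395.0, -22.5, 203.3]
tool_rot: [-3.139, -0.128, 0.0]
contact_force: [0.6, -0.5, 0.4]
finger_gap: 87.8
```

```bash
python3 - <<'E'
from h import *
s=state();print(s["tool_pos"],s["joint_pos"].round(2),s["clock"],np.degrees(2*np.arctan2(s["tool_rot"][1],s["tool_rot"][0])))
r=lambda i,f:cv2.resize(i,None,fx=f,fy=f,interpolation=cv2.INTER_CUBIC)
a=capture("top")[:,:,::-1];b=capture("scene")[:,:,::-1];cv2.imwrite("pics/top2.png",a)
cv2.imwrite("pics/p5.png",np.hstack([r(a[90:220,180:310],3),r(b[180:310,200:336],3)]))
E
```

```text
[395.03751781 -22.50924644 203.34016426] [ 0.51  0.08 -0.6   2.1   0.05  0.98 -1.6 ] 16.75 -355.3423648061647
```

View pics/p5.png

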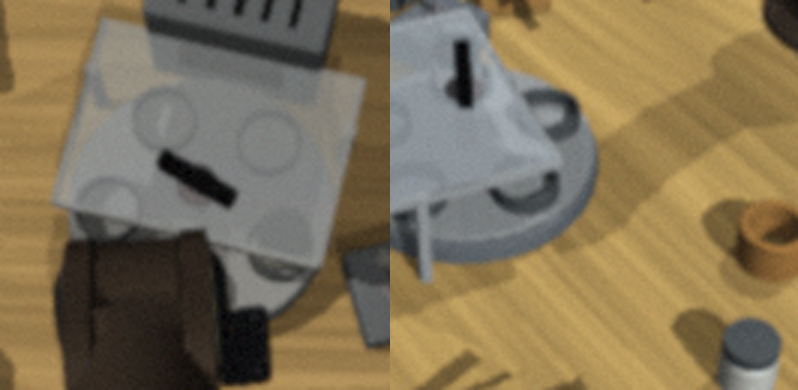

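Top view: the bar has turned one click, the pot sits under the cover at right, and the front cup is empty. Pot A hasn't moved, at scene (320,294). Going to pot A.

play_rows(
  twist=[
    [0,0,0],
    [0,0,0],
    [0,0,0],
    [0,0,0],
    [0,0,0],
  ],
  offset=[
    [6,-29,0],
    [14,-60,0],
    [26,-92,0],
    [40,-122,0],
    [54,-152,0],
  ],
  grip=[100,100,100,100,100],
)

```text
clock: 17.27
tool_pos: [438.3, 135.1, 204.1]
tool_rot: [-3.139, -0.139, -0.002]
contact_force: [0.1, -0.3, -0.4]
finger_gap: 87.6
```

play_rows(
  twist=[
    [0,0,0],
    [0,0,0],
    [0,0,0],
    [0,0,0],
    [0,0,0],
  ],
  offset=[
    [14,-30,0],
    [28,-60,0],
    [42,-90,0],
    [56,-120,0],
    [70,-150,0],
  ],
  grip=[100,100,100,100,100],
)

```text
clock: 17.68
tool_pos: [494.9, 290.7, 203.4]
tool_rot: [-3.138, -0.139, -0.0]
contact_force: [0.2, 0.7, 0.8]
finger_gap: 87.7
```

play_rows(
  twist=[
    [0,0,0],
    [0,0,0],
    [0,0,0],
    [0,0,0],
    [0,0,0],
  ],
  offset=[
    [14,-29,0],
    [28,-58,0],
    [44,-88,20],
    [44,-88,50],
    [44,-88,80],
  ],
  grip=[100,100,100,100,100],
)

```text
clock: 18.1
tool_pos: [530.4, 383.8, 122.7]
tool_rot: [-3.136, -0.143, -0.001]
contact_force: [0.1, -0.7, -0.0]
finger_gap: 87.7
```

```bash
python3 - <<'E'
from h import *
s=state();print(s["tool_pos"],s["joint_pos"].round(2),s["clock"]);print(rel((532.5,381,30)))
b=capture("scene")[:,:,::-1]
print(proj("scene",s["tool_pos"]))
cv2.imwrite("pics/p6.png",cv2.resize(b[230:330,270:390],None,fx=4,fy=4,interpolation=cv2.INTER_CUBIC))
E
```

```text
[530.3743612  383.82235732 122.65883045] [-0.26  0.64 -0.65  1.59  0.43  1.05 -2.52] 18.1
[ 1.8  3.2 92.7]
[323.1 278.3]
```

View pics/p6.png

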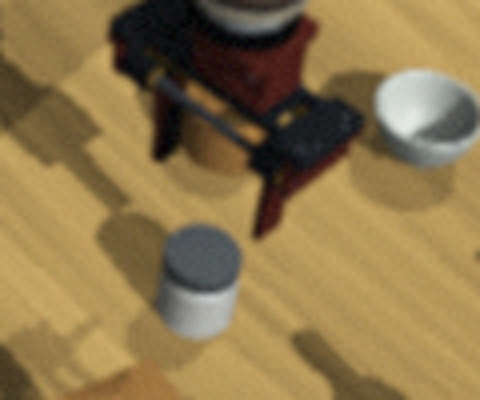

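play_rows(
  twist=[
    [0,0,0],
    [0,0,0],
    [0,0,0],
    [0,0,0],
    [0,0,0],
  ],
  offset=[
    [2,1,25],
    [2,1,50],
    [2,1,75],
    [2,1,90],
    [2,1,93],
  ],
  grip=[100,100,100,100,100],
)

```text
clock: 18.57
tool_pos: [531.4, 378.3, 28.1]
tool_rot: [3.136, 0.138, -0.005]
contact_force: [-0.5, -0.2, -0.2]
finger_gap: 87.8
```

play_rows(
  twist=[
    [0,0,0],
    [0,0,0],
    [0,0,0],
    [0,0,0],
    [0,0,0],
  ],
  offset=[
    [0,0,0],
    [0,0,0],
    [0,0,0],
    [0,0,0],
    [0,0,0],
  ],
  grip=[40,40,40,40,40],
  force=40,
)

```text
clock: 18.98
tool_pos: [532.9, 380.7, 32.2]
tool_rot: [-3.137, -0.138, -0.003]
contact_force: [-0.1, 1.9, 1.7]
finger_gap: 57.9
```

play_rows(
  twist=[
    [0,0,0],
    [0,0,0],
    [0,0,0],
    [0,0,0],
    [0,0,0],
  ],
  offset=[
    [0,0,0],
    [0,0,-15],
    [0,0,-45],
    [0,0,-80],
    [0,0,-115],
  ],
  grip=[40,40,40,40,40],
)

```text
clock: 19.4
tool_pos: [531.6, 378.6, 146.9]
tool_rot: [3.137, 0.138, -0.003]
contact_force: [0.4, 0.1, -1.1]
finger_gap: 57.5
```

play_rows(
  twist=[
    [0,0,1],
    [0,0,2],
    [0,0,3],
    [0,0,4],
    [0,0,5],
  ],
  offset=[
    [-11,22,-7],
    [-22,48,-7],
    [-33,74,-7],
    [-44,100,-7],
    [-54,126,-7],
  ],
  grip=[40,40,40,40,40],
)

```text
clock: 19.82
tool_pos: [488.5, 247.5, 153.2]
tool_rot: [3.14, -0.001, -0.0]
contact_force: [0.3, -0.9, -2.0]
finger_gap: 57.4
```

play_rows(
  twist=[
    [0,0,0],
    [0,0,0],
    [0,0,0],
    [0,0,0],
    [0,0,0],
  ],
  offset=[
    [0,29,0],
    [0,58,0],
    [0,87,0],
    [0,116,0],
    [0,145,0],
  ],
  grip=[40,40,40,40,40],
)

```text
clock: 20.23
tool_pos: [489.0, 102.5, 153.3]
tool_rot: [3.141, 0.0, -0.0]
contact_force: [-0.1, 0.0, -2.1]
finger_gap: 57.1
```

play_rows(
  twist=[
    [0,0,0],
    [0,0,0],
    [0,0,0],
    [0,0,0],
    [0,0,0],
  ],
  offset=[
    [0,29,0],
    [0,58,0],
    [0,87,0],
    [0,110,0],
    [0,124,0],
  ],
  grip=[40,40,40,40,40],
)

```text
clock: 20.65
tool_pos: [488.9, -23.2, 153.2]
tool_rot: [3.14, -0.004, -0.001]
contact_force: [0.4, 0.5, -0.9]
finger_gap: 57.6
```

play_rows(
  twist=[
    [0,0,0],
    [0,0,0],
    [0,0,0],
    [0,0,0],
    [0,0,0],
  ],
  offset=[
    [0,0,0],
    [0,0,10],
    [0,0,25],
    [0,0,40],
    [0,0,45],
  ],
  grip=[40,40,40,40,40],
)

```text
clock: 21.07
tool_pos: [488.2, -18.4, 105.7]
tool_rot: [-3.141, -0.004, 0.004]
contact_force: [0.1, 0.4, -2.6]
finger_gap: 57.7
```

```bash
python3 - <<'E'
from h import *
s=state();print(s["tool_pos"],s["joint_pos"].round(2),s["finger_gap"],s["clock"]);print(rel((489.5,-18.6,70)))
capture("top");s=state();print(s["tool_pos"],s["contact_force"],s["finger_gap"])
E
```

```text
[488.17586356 -18.41904784 105.73763835] [ 0.45  0.4  -0.62  2.01  0.31  0.83 -1.92] 57.72805160807192 21.0667
[ 1.4  0.2 35.7]
[488.07186677 -18.44069509 105.63057949] [ 0.00552024 -0.57297283 -3.76773344] 57.25864153384194
```

play_rows(
  twist=[
    [0,0,0],
    [0,0,0],
    [0,0,0],
    [0,0,0],
    [0,0,0],
  ],
  offset=[
    [0,0,8],
    [0,0,16],
    [0,0,24],
    [0,0,30],
    [0,0,33],
  ],
  grip=[40,40,40,40,40],
)

```text
clock: 21.53
tool_pos: [489.3, -19.6, 73.8]
tool_rot: [-3.141, -0.001, 0.001]
contact_force: [0.7, 0.2, -1.0]
finger_gap: 57.4
```

play_rows(
  twist=[
    [0,0,0],
    [0,0,0],
    [0,0,0],
    [0,0,0],
    [0,0,0],
  ],
  offset=[
    [0,0,1],
    [0,0,2],
    [0,0,2],
    [0,0,2],
    [0,0,2],
  ],
  grip=[40,40,40,40,40],
)

```text
clock: 21.95
tool_pos: [489.8, -19.8, 72.9]
tool_rot: [3.141, 0.0, 0.001]
contact_force: [0.1, -0.3, -1.8]
finger_gap: 57.5
```

play_rows(
  twist=[
    [0,0,0],
    [0,0,0],
    [0,0,0],
    [0,0,0],
    [0,0,0],
  ],
  offset=[
    [0,0,1],
    [0,0,1],
    [0,0,1],
    [0,0,1],
    [0,0,1],
  ],
  grip=[90,90,90,90,90],
)

```text
clock: 22.37
tool_pos: [489.7, -19.7, 71.8]
tool_rot: [3.142, 0.001, 0.0]
contact_force: [-0.8, 0.7, 0.0]
finger_gap: 78.9
```

play_rows(
  twist=[
    [0,0,0],
    [0,0,0],
    [0,0,0],
    [0,0,-5],
    [0,0,-12],
  ],
  offset=[
    [0,0,-15],
    [0,0,-45],
    [0,0,-80],
    [0,0,-115],
    [0,0,-130],
  ],
  grip=[90,90,90,90,90],
)

```text
clock: 22.78
tool_pos: [491.3, -19.2, 205.8]
tool_rot: [3.123, 0.335, 0.008]
contact_force: [0.5, 1.1, 0.0]
finger_gap: 78.9
```

play_rows(
  twist=[
    [0,0,-7],
    [0,0,-14],
    [0,0,-21],
    [0,0,-28],
    [0,0,-35],
  ],
  offset=[
    [0,0,0],
    [0,0,0],
    [0,0,0],
    [0,0,0],
    [0,0,0],
  ],
  grip=[90,90,90,90,90],
)

```text
clock: 23.2
tool_pos: [489.6, -19.8, 201.8]
tool_rot: [2.877, 1.262, 0.0]
contact_force: [0.6, -0.2, 0.6]
finger_gap: 79.2
```

play_rows(
  twist=[
    [0,0,-7],
    [0,0,-14],
    [0,0,-14],
    [0,0,-14],
    [0,0,-14],
  ],
  offset=[
    [0,0,0],
    [0,0,0],
    [0,0,0],
    [0,0,0],
    [0,0,0],
  ],
  grip=[90,90,90,90,90],
)

```text
clock: 23.62
tool_pos: [489.6, -19.8, 201.6]
tool_rot: [-2.71, -1.589, 0.0]
contact_force: [-0.2, -0.2, 0.2]
finger_gap: 79.2
```

```bash
python3 - <<'E'
from h import *
s=state();print(s["tool_pos"],np.degrees(2*np.arctan2(s["tool_rot"][1],s["tool_rot"][0])),s["clock"]);print(rel((593,-39.5,134)))
a=capture("top")[:,:,::-1];b=capture("scene")[:,:,::-1];cv2.imwrite("pics/top3.png",a)
cv2.imwrite("pics/p7.png",cv2.resize(b[180:310,200:336],None,fx=4,fy=4,interpolation=cv2.INTER_CUBIC))
m=np.uint8(cv2.imread("pics/top2.png").max(2)<35)[130:170,225:265]
n,l,st,c=cv2.connectedComponentsWithStats(m);i=1+np.argmax(st[1:,4]);print(st[i],c[i]+[225,130],onplane("top",c[i]+[225,130],157))
r=cv2.minAreaRect(np.argwhere(l==i)[:,::-1].astype(np.float32));q=cv2.boxPoints(r)+[225,130];print([onplane("top",p,160)[:2] for p in q])
E
```

```text
[489.60262209 -19.79646564 201.63042445] -299.2192048581385 23.6167
[33.3 99.9 67.6]
[  8  11  25  17 148] [245.19594595 149.21621622] [592.9 -37.9 157. ]
[array([605.5,   2.6]), array([622.9,  -6.8]), array([580.2, -79.2]), array([563. , -69.6])]
```

View pics/p7.png

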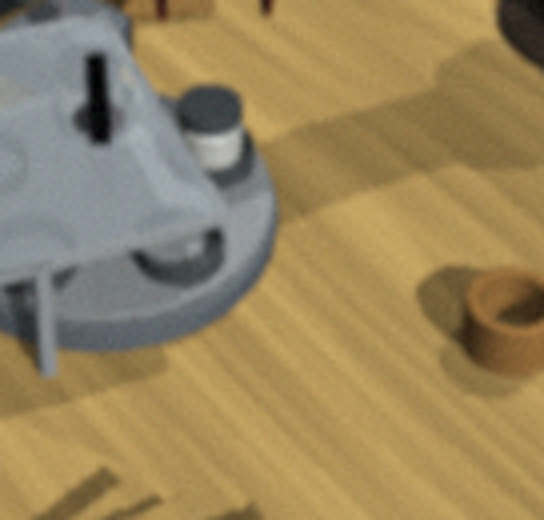

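The second pot is seated upright in the front cup, lid at about (252,207). Bar centre is about (593,-38), angle about 60°. Turning it now.

play_rows(
  twist=[
    [0,0,0],
    [0,0,0],
    [0,0,0],
    [0,0,0],
    [0,0,0],
  ],
  offset=[
    [11,33,0],
    [22,66,0],
    [33,99,5],
    [33,99,25],
    [33,99,40],
  ],
  grip=[90,90,90,90,90],
)

```text
clock: 24.13
tool_pos: [593.8, -38.9, 160.4]
tool_rot: [-2.708, -1.591, -0.001]
contact_force: [-0.2, 0.5, -0.9]
finger_gap: 78.8
```

play_rows(
  twist=[
    [0,0,0],
    [0,0,0],
    [0,0,0],
    [0,0,0],
    [0,0,0],
  ],
  offset=[
    [0,0,10],
    [0,0,20],
    [0,0,28],
    [0,0,28],
    [0,0,28],
  ],
  grip=[80,60,50,40,40],
)

```text
clock: 24.55
tool_pos: [592.1, -38.8, 133.9]
tool_rot: [2.707, 1.595, -0.0]
contact_force: [-0.5, -0.4, 0.1]
finger_gap: 49.4
```

play_rows(
  twist=[
    [0,0,0],
    [0,0,0],
    [0,0,0],
    [0,0,0],
    [0,0,0],
  ],
  offset=[
    [0,0,0],
    [0,0,0],
    [0,0,0],
    [0,0,0],
    [0,0,0],
  ],
  grip=[0,0,0,0,0],
  force=12,
)

```text
clock: 24.97
tool_pos: [593.8, -39.6, 134.2]
tool_rot: [2.705, 1.593, 0.004]
contact_force: [2.1, -0.9, 0.1]
finger_gap: 18.1
```

Well centred. Turning 72° in two calls.

play_rows(
  twist=[
    [0,0,-5],
    [0,0,-12],
    [0,0,-19],
    [0,0,-26],
    [0,0,-33],
  ],
  offset=[
    [0,1,0],
    [0,1,0],
    [0,1,0],
    [0,1,0],
    [0,1,0],
  ],
  grip=[0,0,0,0,0],
)

```text
clock: 25.38
tool_pos: [595.9, -40.6, 134.2]
tool_rot: [2.135, 2.299, 0.006]
contact_force: [11.4, -2.7, -8.0]
finger_gap: 19.0
```

play_rows(
  twist=[
    [0,0,-7],
    [0,0,-14],
    [0,0,-21],
    [0,0,-28],
    [0,0,-35],
  ],
  offset=[
    [0,0,0],
    [0,0,0],
    [0,0,0],
    [0,0,0],
    [0,0,0],
  ],
  grip=[0,0,0,0,0],
)

```text
clock: 25.8
tool_pos: [598.4, -38.8, 134.4]
tool_rot: [1.342, 2.831, 0.012]
contact_force: [20.4, 4.2, -13.8]
finger_gap: 17.9
```

play_rows(
  twist=[
    [0,0,-4],
    [0,0,-4],
    [0,0,-4],
    [0,0,-4],
    [0,0,-4],
  ],
  offset=[
    [0,0,0],
    [0,0,0],
    [0,0,0],
    [0,0,0],
    [0,0,0],
  ],
  grip=[0,0,0,60,60],
)

```text
clock: 26.22
tool_pos: [593.7, -39.2, 133.9]
tool_rot: [1.252, 2.88, 0.001]
contact_force: [-0.1, -0.3, -0.1]
finger_gap: 27.7
```

play_rows(
  twist=[
    [0,0,0],
    [0,0,0],
    [0,0,0],
    [0,0,0],
    [0,0,0],
  ],
  offset=[
    [0,0,0],
    [0,0,-15],
    [0,0,-45],
    [0,0,-70],
    [0,0,-80],
  ],
  grip=[60,60,60,60,60],
)

```text
clock: 26.63
tool_pos: [594.1, -38.5, 218.0]
tool_rot: [1.25, 2.878, 0.002]
contact_force: [0.6, -0.5, -0.6]
finger_gap: 52.8
```

```bash
python3 - <<'E'
from h import *
s=state();print(s["tool_pos"],np.degrees(2*np.arctan2(s["tool_rot"][1],s["tool_rot"][0])),s["clock"],s["joint_pos"].round(2),s["contact_force"]);print(rel((452,-256,200)))
E
```

```text
[594.08921677 -38.52079696 218.01435759] 133.04463440672367 26.6333 [ 0.74  0.61 -1.13  1.63  0.58  1.27  0.26] [ 0.62246061 -0.50286721 -0.62178794]
[ -61.9 -252.3   17.5]
```

Released cleanly. Now heading to the switch while measuring the ball again from the saved pictures.

play_rows(
  twist=[
    [0,0,5],
    [0,0,10],
    [0,0,15],
    [0,0,20],
    [0,0,28],
  ],
  offset=[
    [-7,-26,0],
    [-15,-52,0],
    [-22,-78,0],
    [-30,-104,0],
    [-37,-130,0],
  ],
  grip=[0,0,0,0,0],
)

```text
clock: 27.05
tool_pos: [522.2, -156.2, 213.9]
tool_rot: [-1.899, -2.503, 0.001]
contact_force: [0.5, -0.6, -0.3]
finger_gap: 22.9
```

```bash
python3 - <<'E'
from h import *
s=state();print(s["tool_pos"],np.degrees(2*np.arctan2(s["tool_rot"][1],s["tool_rot"][0])),s["clock"],s["joint_pos"].round(2))
for f in("top1","top3","top2"):
    a=cv2.imread(f"pics/{f}.png").max(2)
    m=np.uint8(a<30)[176:192,306:322];n,l,st,c=cv2.connectedComponentsWithStats(m)
    for i in range(1,n):
        if st[i,4]>5: print(f,st[i],c[i]+[306,176],onplane("top",c[i]+[306,176],107))
for f in ("scene1",):
    b=cv2.imread(f"pics/{f}.png")
P=(497,-260,107); print(proj("scene",P))
a=capture("top")[:,:,::-1];b=capture("scene")[:,:,::-1];cv2.imwrite("pics/top4.png",a)
u,v=proj("scene",P).astype(int)
r=lambda i,f:cv2.resize(i,None,fx=f,fy=f,interpolation=cv2.INTER_CUBIC)
cv2.imwrite("pics/p8.png",np.hstack([r(a[90:220,180:340],2.5),r(b[v-30:v+35,u-40:u+40],5)]))
print(u,v);print(rel((453,-271.5,95)))
E
```

```text
[ 522.20558061 -156.16625975  213.90082234] -254.3608489142822 27.05 [ 0.99  0.49 -1.07  1.75  0.46  1.18  0.06]
top1 [ 5  5  5  5 20] [313.1  183.05] [ 498.7 -257.3  107. ]
top3 [ 5  5  6  5 22] [313.45454545 182.86363636] [ 499.3 -258.5  107. ]
top2 [ 6  5  4  5 17] [313.58823529 183.11764706] [ 498.5 -258.9  107. ]
[214.9 173.5]
214 173
[-89.6 -94.5 119.1]
```

View pics/p8.png

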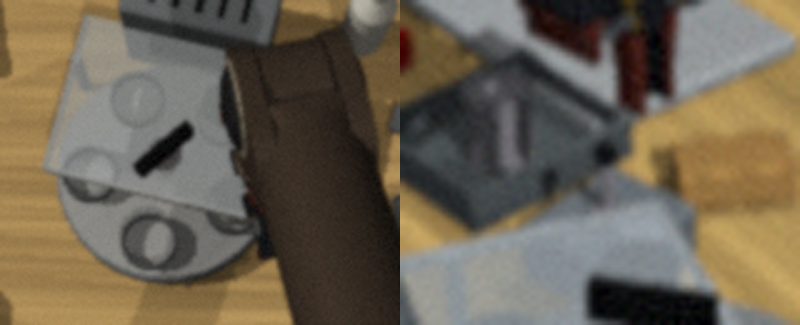

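Top tile: the front cup at about (156,242) is empty and the bar sits at the next click. Tray tile: the tin stands upright. Ball at (499,-258).

play_rows(
  twist=[
    [0,0,0],
    [0,0,0],
    [0,0,1],
    [0,0,1],
    [0,0,1],
  ],
  offset=[
    [-24,-24,0],
    [-48,-48,0],
    [-70,-70,0],
    [-88,-91,0],
    [-88,-91,15],
  ],
  grip=[0,0,0,0,0],
)

```text
clock: 27.57
tool_pos: [458.1, -270.2, 200.1]
tool_rot: [1.921, 2.483, -0.004]
contact_force: [0.7, -1.0, -1.0]
finger_gap: 0.3
```

play_rows(
  twist=[
    [0,0,0],
    [0,0,0],
    [0,0,0],
    [0,0,0],
    [0,0,0],
  ],
  offset=[
    [0,0,25],
    [0,0,50],
    [0,0,65],
    [0,0,65],
    [0,0,65],
  ],
  grip=[0,0,0,0,0],
)

```text
clock: 27.98
tool_pos: [460.0, -263.6, 133.7]
tool_rot: [-1.912, -2.491, -0.001]
contact_force: [0.1, 0.9, 0.8]
finger_gap: 0.4
```

```bash
python3 - <<'E'
from h import *
s=state();print(s["tool_pos"],np.degrees(2*np.arctan2(s["tool_rot"][1],s["tool_rot"][0])),s["clock"],s["finger_gap"],rel((499,-258.3,95)))
a=capture("top")[:,:,::-1];b=capture("scene")[:,:,::-1]
r=lambda i,f:cv2.resize(i,None,fx=f,fy=f,interpolation=cv2.INTER_CUBIC)
cv2.imwrite("pics/p9.png",np.hstack([r(a[100:220,190:340],2.6),r(b[130:208,190:271],4)]))
E
```

```text
[ 459.96290655 -263.61889156  133.72512984] -255.01793919977786 27.9833 0.44663579881221793 [-5.  39.1 38.7]
```

View pics/p9.png

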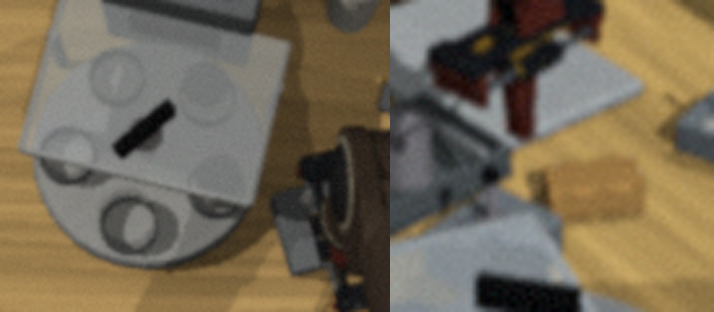

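play_rows(
  twist=[
    [0,0,0],
    [0,0,0],
    [0,0,0],
    [0,0,0],
    [0,0,0],
  ],
  offset=[
    [-5,-5,0],
    [-5,-5,15],
    [-5,-5,30],
    [-5,-5,38],
    [-5,-5,38],
  ],
  grip=[0,0,0,0,0],
)

```text
clock: 28.5
tool_pos: [455.4, -271.0, 94.9]
tool_rot: [-1.915, -2.489, 0.001]
contact_force: [0.1, 0.3, -0.3]
finger_gap: 0.6
```

```bash
python3 - <<'E'
from h import *
s=state();print(s["tool_pos"],s["contact_force"],rel((499,-258.3,95)))
a=capture("top").astype(float)
for k in range(5):
    t=np.radians(180-11.3+72*k);u,v=proj("top",(593+105*np.cos(t),-39+105*np.sin(t),104)).astype(int)
    p=a[v-4:v+5,u-4:u+5];print(k,(u,v),p.mean((0,1)).round(),p.mean(2).std().round(1))
E
```

```text
[ 455.44663087 -270.95928003   94.89677086] [ 0.08486466  0.29570656 -0.27004025] [ 1.1 45.3 -0.2]
0 (np.int64(239), np.int64(184)) [111. 110. 106.] 21.0
1 (np.int64(273), np.int64(169)) [118. 120. 119.] 2.6
2 (np.int64(270), np.int64(133)) [116. 118. 117.] 1.7
3 (np.int64(233), np.int64(125)) [127. 129. 127.] 6.0
4 (np.int64(214), np.int64(156)) [137. 138. 137.] 8.3
```

Stations 1 and 2 show uniform lids, so they are loaded. Pushing the switch.

play_rows(
  twist=[
    [0,0,0],
    [0,0,0],
    [0,0,0],
    [0,0,0],
    [0,0,0],
  ],
  offset=[
    [1,8,0],
    [1,16,0],
    [1,22,0],
    [1,28,0],
    [1,34,0],
  ],
  grip=[0,0,0,0,0],
)

```text
clock: 28.97
tool_pos: [489.7, -260.7, 96.0]
tool_rot: [1.915, 2.49, -0.0]
contact_force: [-1.9, -0.1, 0.7]
finger_gap: 0.2
```

play_rows(
  twist=[
    [0,0,0],
    [0,0,0],
    [0,0,0],
    [0,0,0],
    [0,0,0],
  ],
  offset=[
    [0,4,0],
    [0,8,0],
    [0,11,0],
    [0,11,0],
    [0,11,0],
  ],
  grip=[0,0,0,0,0],
)

```text
clock: 29.38
tool_pos: [499.0, -258.1, 95.3]
tool_rot: [-1.915, -2.489, 0.001]
contact_force: [-1.8, -0.0, -0.5]
finger_gap: 0.4
```

```bash
python3 - <<'E'
from h import *
s=state();print(s["tool_pos"],s["contact_force"],rel((499,-258.3,95)))
a=capture("top")[:,:,::-1];b=capture("scene")[:,:,::-1]
r=lambda i,f:cv2.resize(i,None,fx=f,fy=f,interpolation=cv2.INTER_CUBIC)
cv2.imwrite("pics/p10.png",np.hstack([r(a[150:220,285:345],5),r(b[135:205,180:260],5)]))
E
```

```text
[ 498.98688467 -258.11772687   95.33052247] [-1.80305746 -0.04349887 -0.52025908] [-0.2 -0.   0.3]
```

View pics/p10.png

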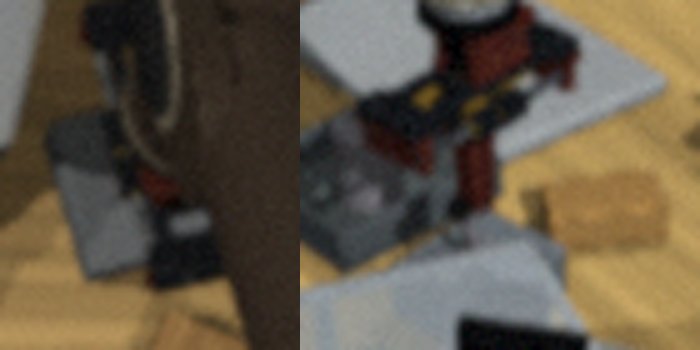

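The ball at scene (272,177) is leaning and pushes back with only about 1.8 N, so the lean is near 0.2 rad. Pushing further.

play_rows(
  twist=[
    [0,0,0],
    [0,0,0],
    [0,0,0],
    [0,0,0],
    [0,0,0],
  ],
  offset=[
    [0,3,0],
    [0,6,0],
    [0,9,0],
    [0,10,0],
    [0,10,0],
  ],
  grip=[0,0,0,0,0],
)

```text
clock: 29.9
tool_pos: [507.2, -256.4, 95.0]
tool_rot: [-1.915, -2.487, 0.005]
contact_force: [-9.4, -1.4, -0.1]
finger_gap: 0.9
```

play_rows(
  twist=[
    [0,0,0],
    [0,0,0],
    [0,0,0],
    [0,0,0],
    [0,0,0],
  ],
  offset=[
    [0,2,0],
    [0,3,0],
    [0,3,0],
    [0,3,0],
    [0,3,0],
  ],
  grip=[0,0,0,0,0],
)

```text
clock: 30.32
tool_pos: [507.6, -256.3, 94.8]
tool_rot: [-1.914, -2.483, 0.011]
contact_force: [-17.1, -2.1, 6.1]
finger_gap: 0.4
```

At the stop. Easing off slightly and holding.

play_rows(
  twist=[
    [0,0,0],
    [0,0,0],
    [0,0,0],
    [0,0,0],
    [0,0,0],
  ],
  offset=[
    [0,-3,0],
    [0,-3,0],
    [0,-3,0],
    [0,-3,0],
    [0,-3,0],
  ],
  grip=[0,0,0,0,0],
)

```text
clock: 30.73
tool_pos: [507.2, -256.4, 95.0]
tool_rot: [-1.915, -2.487, 0.005]
contact_force: [-8.5, -1.0, 0.1]
finger_gap: 0.5
```

play_rows(
  twist=[
    [0,0,0],
    [0,0,0],
    [0,0,0],
    [0,0,0],
    [0,0,0],
  ],
  offset=[
    [0,0,0],
    [0,0,0],
    [0,0,0],
    [0,0,0],
    [0,0,0],
  ],
  grip=[0,0,0,0,0],
)

```text
clock: 31.15
tool_pos: [507.2, -256.4, 95.0]
tool_rot: [-1.915, -2.487, 0.005]
contact_force: [-9.3, -2.0, -1.5]
finger_gap: 0.6
```

play_rows(
  twist=[
    [0,0,0],
    [0,0,0],
    [0,0,0],
    [0,0,0],
    [0,0,0],
  ],
  offset=[
    [0,0,0],
    [0,0,0],
    [0,0,0],
    [0,0,0],
    [0,0,0],
  ],
  grip=[0,0,0,0,0],
)

```text
clock: 31.57
tool_pos: [507.2, -256.4, 95.0]
tool_rot: [-1.915, -2.487, 0.005]
contact_force: [-9.4, -1.6, -0.5]
finger_gap: 0.4
```

play_rows(
  twist=[
    [0,0,0],
    [0,0,0],
    [0,0,0],
    [0,0,0],
    [0,0,0],
  ],
  offset=[
    [0,0,0],
    [0,0,0],
    [0,0,0],
    [0,0,0],
    [0,0,0],
  ],
  grip=[0,0,0,0,0],
)

```text
clock: 31.98
tool_pos: [507.2, -256.4, 95.0]
tool_rot: [-1.915, -2.487, 0.005]
contact_force: [-8.6, -1.9, -0.7]
finger_gap: 0.4
```

play_rows(
  twist=[
    [0,0,0],
    [0,0,0],
    [0,0,0],
    [0,0,0],
    [0,0,0],
  ],
  offset=[
    [0,-4,0],
    [0,-9,0],
    [0,-14,0],
    [0,-20,0],
    [0,-28,0],
  ],
  grip=[0,0,0,0,0],
)

```text
clock: 32.4
tool_pos: [482.7, -262.7, 96.0]
tool_rot: [1.914, 2.489, 0.002]
contact_force: [-0.5, 0.2, 0.4]
finger_gap: 0.6
```

play_rows(
  twist=[
    [0,0,0],
    [0,0,0],
    [0,0,0],
    [0,0,0],
    [0,0,0],
  ],
  offset=[
    [0,-10,0],
    [0,-22,0],
    [0,-34,0],
    [0,-36,-15],
    [0,-36,-40],
  ],
  grip=[0,0,0,0,0],
)

```text
clock: 32.82
tool_pos: [445.1, -272.0, 135.0]
tool_rot: [-1.914, -2.486, 0.0]
contact_force: [0.4, 0.4, 0.2]
finger_gap: 0.2
```

play_rows(
  twist=[
    [0,0,0],
    [0,0,0],
    [0,0,0],
    [0,0,0],
    [0,0,0],
  ],
  offset=[
    [0,-10,-30],
    [0,-30,-60],
    [0,-55,-80],
    [0,-75,-80],
    [0,-75,-80],
  ],
  grip=[0,0,0,0,0],
)

```text
clock: 33.23
tool_pos: [372.4, -292.9, 217.4]
tool_rot: [1.918, 2.486, -0.005]
contact_force: [-0.1, -0.7, 0.1]
finger_gap: 0.8
```

```bash
python3 - <<'E'
from h import *
s=state();print(s["tool_pos"],s["contact_force"],s["clock"])
a=capture("top")[:,:,::-1];b=capture("scene")[:,:,::-1]
r=lambda i,f:cv2.resize(i,None,fx=f,fy=f,interpolation=cv2.INTER_CUBIC)
cv2.imwrite("pics/p11.png",np.vstack([r(a[85:225,190:400],3)[:,:630],r(b[140:200,160:265],6)[:180,:630]]))
E
```

```text
[ 372.42946737 -292.89231504  217.38694531] [-0.06008716 -0.74983843  0.13355329] 33.2333
```

View pics/p11.png

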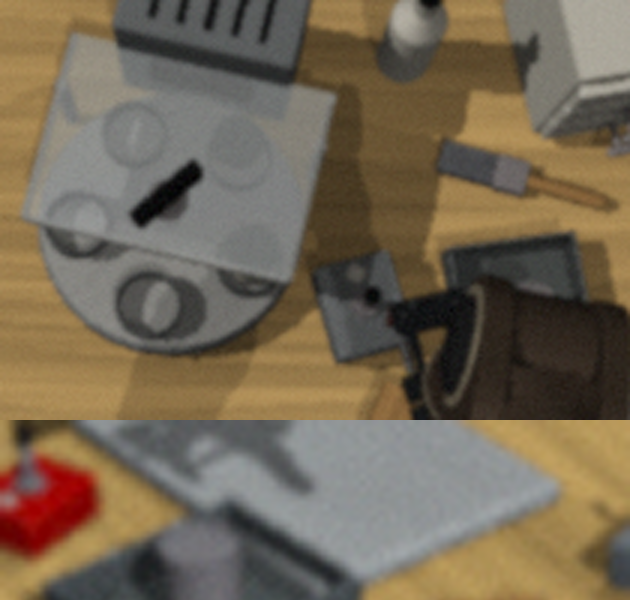

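The ball is back at (314,184), the same as at the start. Lids show at stations 1 and 2, the front cup is empty, and the tin is upright in the tray. The arm touches nothing, so I'm handing in.

```bash
python3 -c "
from station import *
job_done();print(state()['clock'])"
```

```text
the job is handed in; nothing more can be done
the job is handed in; nothing more can be done
```

I finished the job and handed it in; the hand-in reports no verdict. The tin is in the tray, and the two pots on the bench went into the mixer one at a time. After each pot I turned the carrier one click counter-clockwise. I then pushed the switch to its stop towards the white mark, held it there for about 2 s and let it spring back.

**Last checks:**
- **Pots:** the top view shows plain grey lids at stations 1 and 2, and the front cup is empty. Both pots looked seated and upright before each turn.
- **Tin:** it stands upright in the tray, released at about the tray centre.
- **Switch:** the ball is back at its starting pixel, (314,184). While held it pushed back with about 9 N, more than the 4 N needed at the stop.
- **Time:** the clock read 33 s before hand-in, and the arm was clear of everything.

**What disagreed:**
- Triangulated lid heights came out 5–10 mm low, so I used the known heights instead.
- The bar pushed back sideways by up to 20 N while turning, because my estimate of the carrier axis was a few millimetres off.
- The first push on the switch fell short, at about 1.8 N, and I extended it before the hold.

I viewed 15 pictures, one over the budget of 14.

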